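# Roll the sweets caddy into its serving bay

### The arm

A 6-joint arm with a two-finger parallel gripper is mounted at the origin on the work surface. World frame = base frame: x ahead of the robot, y to its left, z up, the work surface at z = 0. Lengths are in m, angles in rad, forces in N, time in s.
With the tool pointing down it reaches from about 0.4 to 0.825 m from the base axis. Payload 7 kg.
Tool frame: the origin (TCP) lies at the very end of the fingers, on their centre line; the grasp point (between the pads) lies arm.grip_point_offset behind it (arm.grip_point_offset is the distance from the TCP to the grasp point, in m); z points along the fingers, y is the line along which they close (so a half turn about z gives the same grasp; the last joint's range is limited). The gripper opens to 88 mm and grips with 3 to 60 N. Pads are 19 mm wide; open, the fingers measure 130 mm over their backs; the gripper's body (78 mm by 193 mm) begins 47 mm behind the grasp point.
Start: joints at [-0.875, 0.359, 0.012, 0, -1.224, -0.288], TCP at [0.268, -0.62, 0.227] pointing down, gripper open.
Joint ranges: [-3.07, 3.07], [-1.43, 2.12], [-1.02, 1.25], [-3.03, 1.67], [-3.05, -0], [-3.03, 3.03]. Speed limits (rad/s): [2.39, 2.39, 3.01, 3.14, 3.14, 3.14].

### API

Orientations are given as [roll, pitch, yaw] about the fixed x, y, z axes, in that order (R = Rz(yaw) Ry(pitch) Rx(roll)).
In Python, from station import arm gives the robot as it stands.
- The arm moves only by the shell command python3 -m crank 'ROWS' [OPENING] [FORCE]. ROWS is JSON, a list of rows, each an object of numbers: "dx", "dy", "dz": the shift along the tool's x, y, z in cm; "wx", "wy", "wz": the turn, a rotation vector about the tool's x, y, z in degrees. A call has exactly 10 rows; each row is the pose to reach, as a shift and turn from the pose commanded when the call began, along the tool's axes at that moment; what a row does not reach only later rows make up. A row lasts 1/8 s, in which the tool goes at most 62.5 mm and 10.7 degrees, less where a joint would pass 70% of its speed; a pose out of reach is approached as far as the arm can. A call with a gripper value outside its range is refused whole. OPENING is the finger opening in cm, from 0 to 8.76, set as the call begins (- or left out, the last holds). The fingers move at their own pace and stop on an object; FORCE is the grip in N (left out, the last holds). Time passes only in rows, so rows that repeat a pose let the fingers close, or fill a call up. It gives the time, the measured TCP pose, the force, the opening and the grip force at its end, in the units of the state.
- arm.get_state(): the state, without advancing time (a new reading comes with each control period).
- arm.grab_frame(name): name is "scene" or "top"; returns the picture (400x640x3 uint8, red, green, blue); there is no depth.
- arm.calibration(name): a dict with "fx", "fy", "cx", "cy" (pixels), "world_from_camera" (4x4, takes a point from camera to world coordinates). Camera axes: x right, y down, z forward; pixel columns grow to the right and rows downward; lengths in m; the calibration is good to about 2 mm. A picture is of the moment at which its call begins. calibration takes no time and is no camera call.
- arm.job_done(): hands the job in; it is judged then, once.
Trained networks look in the newest picture that a camera, given by its name, has taken for a name from the list of things; names that differ only in an ending like _2 or _b are one class to them, and where a whole thing is asked for, a point or a joint stands for the part that bears it (a point fixed in the world has none). Each returns a list of dicts, best first, with "confidence" (0 to 1); they miss things now and then, are a little off and sometimes report something else, mostly with a low value. They report only what shows in the picture. A call takes as long as a camera call.
- arm.find_in(camera, query): "centre" ([x, y, z] in m, in world coordinates, good to about 4 mm: the middle of the surface that is visible of it).
- arm.masks_of(camera, query): "pixels" (400x640 bool, what is visible of it).
- arm.mark_of(camera, query): "centre" ([x, y, z] in m, in world coordinates, good to about 4 mm: a listed point, or the origin of a listed thing).
The state is a dict: "t": time; "q": joint angles; "qd": joint speeds; "joint_efforts": joint torques, N m; "eef_pos": TCP position; "ee_rot": TCP orientation; "force": force on the tool from outside, world axes, zero at the start; "moment": the same for the moment, N m; "width": finger opening in m; "gripper_force": force on a finger pad.
Only numpy, scipy, OpenCV 4.12 (cv2) and the standard library are available. Lean on these libraries where they do the work, as an engineer would, in place of code of your own. Each camera call takes 0.05 s, during which the arm holds its last target. There are 200 camera calls.

### The job

Roll the little wheeled caddy of sweets by its handle bar: push it straight ahead until both swivelling front castors trail straight behind their pivots, then steer it nose first into the metal parking bay and press it lightly but definitely home against the rubber stop inside, and let go with it standing there. Keep its wheels on the counter, do not ram the bay or its stop, and leave the jar, the bowl and the spatula where they are.

Things in the scene. Friction and masses are not known exactly. Their poses are not given: they have to be found in the camera images.
- caddy: wheeled caddy: slate deck 150 mm long (x) by 110 mm wide, top 40 mm above the counter, sweets to 66 mm. Origin: on the counter under the deck's centre; +x forward. Two fixed rear wheels (24 mm, axle 55 mm behind the origin) resist sideways sliding; two free swivel castors in front, upright pivots at (+50, +30) and (+50, -30) mm. 0.5 to 0.8 kg; rolls with under 1 N
- handle (a point): middle of the caddy's handle: a level steel bar, 12 mm thick, some 90 mm long across the caddy (its y), 125 mm above the counter, 66 mm behind the caddy's origin, on a post at each end. Pinch it from above, one finger in front and one behind; above 66 mm height nothing is near it
- castor_wheel_left (a point): hub of the left front castor wheel (24 mm), 14 mm from its upright pivot at (+50, +30) mm of the caddy. Trailing straight it lies at (+36, +30) mm; at the start it points some other way. Rolling 60 to 80 mm straight ahead swings it round
- castor_wheel_right (a point): the same for the right front castor: pivot at (+50, -30) mm, trailing straight at (+36, -30) mm of the caddy's frame
- bay: fixed aluminium parking bay, open in front and on top: two side kerbs 45 mm high, 185 mm long, 128 mm apart inside (9 mm free each side of the caddy), and a back wall. Origin: on the counter in the middle of the mouth; +x points into the bay. More than 20 N between the caddy and any part of the bay counts as ramming
- jar: bystander: glass jar with a steel lid, 52 mm across, 75 mm high; origin centre of the underside
- bowl: bystander: white bowl 72 mm across, 40 mm high; origin centre of the underside
- spatula: bystander: small serving spatula, 200 mm long, lying flat; origin near its middle, x along it
- bay_line (a point): point on the bay's centre line, 150 mm in from the mouth, 34 mm up. Near it a rubber stop bar, 100 mm wide, on rods through the back wall, meets the caddy's nose. It is nearly rigid, set anew each time and not measured: its face is 120 to 170 mm in from the mouth (caddy origin 45 to 95 mm in when home). Find it by feel; press with about 5 to 12 N for half a second

How it is judged:
On the way, in this order (a step that is already met when the one before it is completed fails the run):
1. both front castors trail straight behind their pivots (within about 25 degrees) while the caddy is still outside the bay (x of each of castor_wheel_left, castor_wheel_right in the frame of caddy below 0.0375 m and x of caddy in the frame of bay below -0.075 m), for 0.1 s.
2. the caddy, squarely inside the bay, is pressed against the rubber stop with 3 N or more for 0.3 s (x of caddy in the frame of bay above 0.035 m and angle between the x axis of caddy and the x axis of bay, either way round below 0.12 rad and contact force between caddy and stop_c0 above 3 N), for 0.3 s.
At the end, for the whole second after the job is handed in: The caddy stands on its wheels, released and at rest, nose first inside the bay (square within 0.12 rad), its nose no more than 8 mm from the rubber stop (horizontal distance between caddy and stop_c0 below 0.091 m and x of caddy in the frame of bay between 0.035 and 0.105 m and angle between the x axis of caddy and the x axis of bay, either way round below 0.12 rad and height (world z) of caddy below 0.006 m and angle between caddy's own z axis and vertical below 0.06 rad and linear speed of caddy below 0.02 m/s); the robot touches nothing.
It fails at once if the caddy is pushed against the bay or its stop with more than 20 N (contact force between caddy and bay above 20 N).
It fails at once if the caddy is lifted or tipped (more than 15 mm or 0.2 rad) (height (world z) of caddy above 0.015 m or angle between caddy's own z axis and vertical above 0.2 rad).
It fails at once if the jar, the bowl or the spatula is moved by more than 20 mm (distance of any of jar, bowl, spatula from where it was at the start of the episode above 0.02 m).
It also fails if it takes over 72 s, if anything falls off the work surface, if the arm or the gripper's body presses on something with over 40 N, if the wrist force passes 120 N, or if a joint passes its speed limit or range.

## Working session

There is one attempt and no reset: what is moved stays moved. The work goes in short steps, Python scripts to look and compute and a shell command to move; the robot and the scene stay as the last step left them, time stands still between calls to the robot, and variables do not carry over. Pictures are saved under pics/ and viewed, at most 10 in all, crops included, and the job is handed in when it is done.

```bash
mkdir -p pics; ls
cat > h.py <<'E'
from station import arm
import numpy as np, cv2
def marks(cam,names):
    arm.grab_frame(cam)
    for n in names:
        r=arm.mark_of(cam,n)
        print(cam,n,[(np.round(d['centre'],4).tolist(),round(d['confidence'],2)) for d in r[:2]])
E
python3 - <<'E'
from h import *
print(arm.get_state(), arm.grip_point_offset)
for c in ("scene","top"):
    f=arm.grab_frame(c); cv2.imwrite(f'pics/{c}0.png',f[:,:,::-1])
    marks(c,["caddy","handle","castor_wheel_left","castor_wheel_right","bay","bay_line","jar","bowl","spatula"])
E
```

```text
pics
{'t': 0.0, 'q': array([-8.74889761e-01,  3.59383860e-01,  1.10543640e-02, -3.57213109e-04,
       -1.22408945e+00, -2.88111570e-01]), 'qd': array([-0.00090682,  0.00017302, -0.00189086, -0.00039036, -0.00250083,
        0.00136041]), 'joint_efforts': array([-1.67032135e-04, -5.82702613e+01,  2.93050861e+01,  6.99724317e+00,
        6.79077086e-03, -1.48189620e-04]), 'eef_pos': array([ 0.26748523, -0.61920465,  0.22562141]), 'ee_rot': array([ 3.13994149e+00, -1.39139597e-04, -2.73391920e+00]), 'force': array([ 0.17996354,  0.10954044, -0.1972628 ]), 'moment': array([0.01385527, 0.03036204, 0.00045932]), 'gripper_force': 0.0, 'width': 0.08736277695439572} 0.0188
scene caddy [([0.5296, -0.314, -0.0014], 0.72)]
scene handle [([0.5324, -0.3784, 0.1249], 0.83)]
scene castor_wheel_left []
scene castor_wheel_right []
scene bay []
scene bay_line [([0.5382, 0.3873, 0.036], 0.57)]
scene jar [([0.758, -0.0975, -0.0039], 0.81)]
scene bowl [([0.7504, 0.0599, 0.0001], 0.93), ([0.5424, 0.387, 0.0361], 0.3)]
scene spatula [([0.3974, 0.0246, 0.002], 0.88)]
top caddy [([0.53, -0.3162, -0.0049], 0.66)]
top handle [([0.5374, -0.3817, 0.1208], 0.79)]
top castor_wheel_left []
top castor_wheel_right []
top bay []
top bay_line [([0.5362, 0.3874, 0.0311], 0.59)]
top jar [([0.7584, -0.0923, -0.0017], 0.71), ([0.5402, 0.3865, 0.032], 0.34)]
top bowl [([0.7516, 0.0591, -0.0013], 0.96)]
top spatula [([0.4016, 0.0208, 0.0004], 0.89)]
```

View pics/scene0.png

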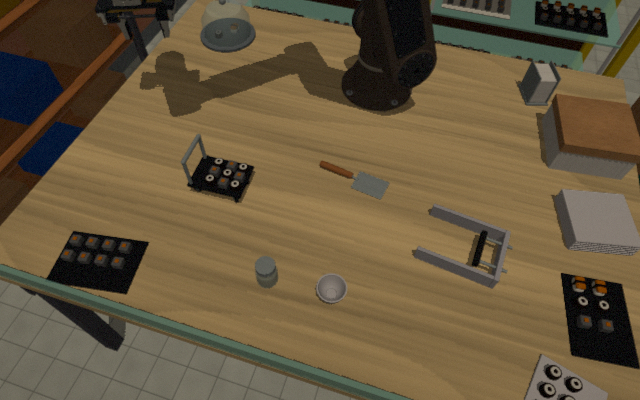

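View pics/top0.png

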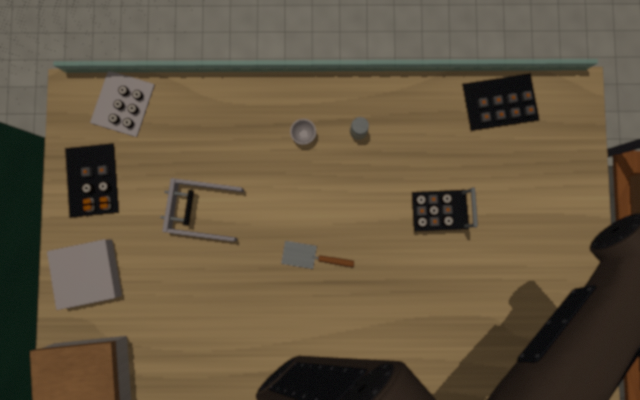

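The top view has the caddy at about (440,211), heading image-left (+y). The bay mouth is at about (240,213), slightly rotated, with the black stop at (189,207). The spatula at (315,257) and the jar and bowl near row 130 lie on either side of the path. Next I'll take close-ups and measure.

```bash
cat >> h.py <<'E'
def ray(cam,uv,z):
    c=arm.calibration(cam);T=np.array(c['world_from_camera'])
    d=T[:3,:3]@np.array([(uv[0]-c['cx'])/c['fx'],(uv[1]-c['cy'])/c['fy'],1]);o=T[:3,3]
    return o+d*(z-o[2])/d[2]
def proj(cam,p):
    c=arm.calibration(cam);T=np.linalg.inv(np.array(c['world_from_camera']));q=T[:3,:3]@np.array(p)+T[:3,3]
    return c['fx']*q[0]/q[2]+c['cx'],c['fy']*q[1]/q[2]+c['cy']
E
python3 - <<'E'
from h import *
f=arm.grab_frame('top')
for n in ('bay_line','caddy','handle','bay'):
    for m in arm.masks_of('top',n)[:1]:
        p=m['pixels'].astype(np.uint8);ys,xs=np.nonzero(p)
        print(n,m['confidence'],p.sum(),xs.min(),xs.max(),ys.min(),ys.max(),cv2.minAreaRect(np.c_[xs,ys].astype(np.float32)))
        np.save(f'{n}.npy',p)
a=cv2.resize(f[165:255,155:255],(400,360),interpolation=2); b=cv2.resize(f[165:255,395:495],(400,360),interpolation=2)
g=arm.grab_frame('scene')
c=cv2.resize(g[195:295,405:517],None,fx=3.571,fy=2.4,interpolation=2); d=cv2.resize(g[125:209,170:270],None,fx=4,fy=2.857,interpolation=2)
cv2.imwrite('pics/z.png',np.vstack([np.hstack([a,b]),np.hstack([c[:240,:400],d[:240,:400]])])[:,:,::-1])
print(ray('top',(240,213),0)-ray('top',(239,213),0))
E
```

```text
bay_line 0.69 1109 162 242 179 240 ((201.13845825195312, 209.6050262451172), (76.22389221191406, 54.02066421508789), 7.431407928466797)
caddy 0.92 2444 411 476 188 231 ((443.83795166015625, 210.12738037109375), (40.70439910888672, 64.08235168457031), 86.34777069091797)
handle 0.98 2413 411 476 188 231 ((443.81878662109375, 210.16050720214844), (40.64070129394531, 63.99742126464844), 86.34777069091797)
bay 0.97 1405 161 243 179 241 ((201.14694213867188, 209.61354064941406), (77.75830078125, 54.88685607910156), 7.943472385406494)
[-1.15172060e-05 -2.80599108e-03  0.00000000e+00]
```

View pics/z.png

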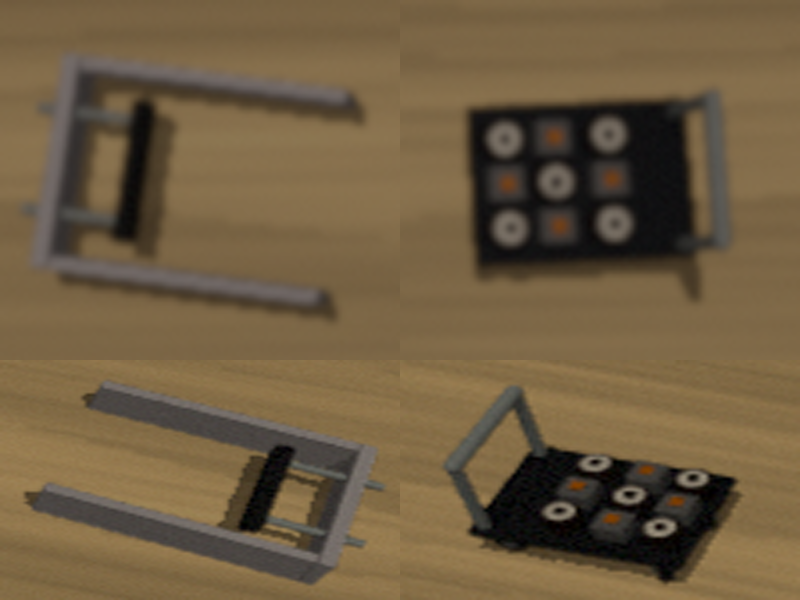

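The close-up gives clear kerb tops, stop bar, deck corners and handle bar ends. I'll triangulate those points.

```bash
cat > m.py <<'E'
from h import *
T1=lambda u,v:(155+u/4-.4,165+v/4-.4)
T2=lambda u,v:(395+(u-400)/4-.4,165+v/4-.4)
S1=lambda u,v:(405+u/3.571-.4,195+(v-360)/2.4-.4)
S2=lambda u,v:(170+(u-400)/4-.4,125+(v-360)/2.857-.4)
def tri(a,b):
    A=[];B=[]
    for cam,uv in(('top',a),('scene',b)):
        o=np.array(arm.calibration(cam)['world_from_camera'])[:3,3];d=ray(cam,uv,0)-o;d/=np.linalg.norm(d)
        P=np.eye(3)-np.outer(d,d);A.append(P);B.append(P@o)
    return np.linalg.solve(sum(A),sum(B))
pr=lambda n,p:print(n,np.round(p,4))
for n,t,s,z in [("kerbL? mouth hi-x",T1(350,97),S1(42,490),.045),("kerb mouth lo-x",T1(325,295),S1(105,385),.045),
 ("back hi-x",T1(72,60),S1(305,575),.045),("back lo-x",T1(42,263),S1(370,447),.045),
 ("h hi-x",T2(712,95),S2(452,467),.125),("h lo-x",T2(723,243),S2(517,390),.125),
 ("deck front hi",T2(470,110),S2(668,572),.04),("deck front lo",T2(478,262),S2(738,480),.04),
 ("deck rear hi",T2(683,104),S2(470,533),.04),("deck rear lo",T2(692,258),S2(540,452),.04),
 ("stop hi",T1(150,103),S1(258,528),.045),("stop lo",T1(132,238),S1(292,448),.045)]:
    print(n,np.round(ray('top',t,z),4),np.round(ray('scene',s,z),4),'tri',np.round(tri(t,s),4))
E
python3 m.py
```

```text
kerbL? mouth hi-x [0.5877 0.2238 0.045 ] [0.5951 0.2299 0.045 ] tri [0.5886 0.2284 0.0334]
kerb mouth lo-x [0.4535 0.2394 0.045 ] [0.4549 0.2515 0.045 ] tri [0.453  0.2461 0.0408]
back hi-x [0.6139 0.4136 0.045 ] [0.6345 0.4062 0.045 ] tri [0.6173 0.4189 0.0155]
back lo-x [0.4758 0.431  0.045 ] [0.4758 0.4386 0.045 ] tri [0.4758 0.4351 0.0439]
h hi-x [ 0.5789 -0.3798  0.125 ] [ 0.5786 -0.3764  0.125 ] tri [ 0.5784 -0.3785  0.1244]
h lo-x [ 0.4844 -0.3841  0.125 ] [ 0.4832 -0.3791  0.125 ] tri [ 0.4835 -0.3817  0.1251]
deck front hi [ 0.5774 -0.2401  0.04  ] [ 0.589  -0.2392  0.04  ] tri [ 0.5792 -0.2443  0.0242]
deck front lo [ 0.4738 -0.2436  0.04  ] [ 0.4753 -0.2369  0.04  ] tri [ 0.4729 -0.2415  0.0361]
deck rear hi [ 0.5809 -0.3857  0.04  ] [ 0.5884 -0.3807  0.04  ] tri [ 0.5816 -0.3882  0.0284]
deck rear lo [ 0.4759 -0.389   0.04  ] [ 0.4851 -0.3802  0.04  ] tri [ 0.4752 -0.3908  0.0258]
stop hi [0.5842 0.3599 0.045 ] [0.5935 0.3728 0.045 ] tri [0.5856 0.3703 0.0301]
stop lo [0.4924 0.3705 0.045 ] [0.4936 0.3869 0.045 ] tri [0.4925 0.3798 0.0411]
```

```bash
python3 -m crank '[{"dx":-3,"dy":1,"wz":4},{"dx":-7,"dy":2.4,"wz":8},{"dx":-12,"dy":4.1,"wz":12},{"dx":-17,"dy":5.9,"wz":16},{"dx":-22,"dy":7.6,"wz":20},{"dx":-27,"dy":9.3,"wz":21.6},{"dx":-31,"dy":10.7,"wz":21.6},{"dx":-33,"dy":11.4,"wz":21.6},{"dx":-33.7,"dy":11.6,"wz":21.6},{"dx":-33.7,"dy":11.6,"wz":21.6}]' 8.7 30
python3 - <<'E'
from h import *
for c in ('scene','top'): marks(c,['handle','caddy','bay_line','bay'])
E
```

```text
scene handle [([0.5312, -0.3762, 0.1248], 0.57)]
scene caddy [([0.5322, -0.3146, -0.0031], 0.55)]
scene bay_line [([0.5423, 0.3864, 0.0367], 0.59)]
scene bay []
top handle [([0.534, -0.3791, 0.1226], 0.95)]
top caddy [([0.5339, -0.3157, -0.0038], 0.9)]
top bay_line [([0.5383, 0.3874, 0.0315], 0.59)]
top bay []$[0]: bad value
```

```bash
python3 -m crank '[{"dx":-3,"dy":1,"dz":0,"wx":0,"wy":0,"wz":4},{"dx":-7,"dy":2.4,"dz":0,"wx":0,"wy":0,"wz":8},{"dx":-12,"dy":4.1,"dz":0,"wx":0,"wy":0,"wz":12},{"dx":-17,"dy":5.9,"dz":0,"wx":0,"wy":0,"wz":16},{"dx":-22,"dy":7.6,"dz":0,"wx":0,"wy":0,"wz":20},{"dx":-27,"dy":9.3,"dz":0,"wx":0,"wy":0,"wz":21.6},{"dx":-31,"dy":10.7,"dz":0,"wx":0,"wy":0,"wz":21.6},{"dx":-33,"dy":11.4,"dz":0,"wx":0,"wy":0,"wz":21.6},{"dx":-33.7,"dy":11.6,"dz":0,"wx":0,"wy":0,"wz":21.6},{"dx":-33.7,"dy":11.6,"dz":0,"wx":0,"wy":0,"wz":21.6}]' 8.7 30
```

```text
t: 3.15
eef_pos: [0.5307, -0.3798, 0.2265]
ee_rot: [3.142, -0.0, -3.111]
force: [-0.1, -0.1, -0.2]
width: 0.087
gripper_force: 0.0
```

```bash
python3 -m crank '[{"dx":0,"dy":0,"dz":1,"wx":0,"wy":0,"wz":0},{"dx":0,"dy":0,"dz":3,"wx":0,"wy":0,"wz":0},{"dx":0,"dy":0,"dz":5.5,"wx":0,"wy":0,"wz":0},{"dx":0,"dy":0,"dz":8,"wx":0,"wy":0,"wz":0},{"dx":0,"dy":0,"dz":10,"wx":0,"wy":0,"wz":0},{"dx":0,"dy":0,"dz":11,"wx":0,"wy":0,"wz":0},{"dx":0,"dy":0,"dz":11.7,"wx":0,"wy":0,"wz":0},{"dx":0,"dy":0,"dz":12,"wx":0,"wy":0,"wz":0},{"dx":0,"dy":0,"dz":12,"wx":0,"wy":0,"wz":0},{"dx":0,"dy":0,"dz":12,"wx":0,"wy":0,"wz":0}]' 8.7 30
python3 -m crank '[{"dx":0,"dy":0,"dz":0,"wx":0,"wy":0,"wz":0},{"dx":0,"dy":0,"dz":0,"wx":0,"wy":0,"wz":0},{"dx":0,"dy":0,"dz":0,"wx":0,"wy":0,"wz":0},{"dx":0,"dy":0,"dz":0,"wx":0,"wy":0,"wz":0},{"dx":0,"dy":0,"dz":0,"wx":0,"wy":0,"wz":0},{"dx":0,"dy":0,"dz":0,"wx":0,"wy":0,"wz":0},{"dx":0,"dy":0,"dz":0,"wx":0,"wy":0,"wz":0},{"dx":0,"dy":0,"dz":0,"wx":0,"wy":0,"wz":0},{"dx":0,"dy":0,"dz":0,"wx":0,"wy":0,"wz":0},{"dx":0,"dy":0,"dz":0,"wx":0,"wy":0,"wz":0}]' 1 30
python3 - <<'E'
from h import *
print(arm.get_state())
E
```

```text
t: 4.4
eef_pos: [0.5314, -0.3796, 0.1072]
ee_rot: [-3.141, 0.001, -3.111]
force: [0.3, -0.0, 0.7]
width: 0.0869
gripper_force: 0.0
t: 5.65
eef_pos: [0.531, -0.3795, 0.1066]
ee_rot: [3.142, 0.0, -3.111]
force: [0.2, -0.9, 0.0]
width: 0.0111
gripper_force: 30.0
{'t': 5.65, 'q': array([-3.22216741e-01,  4.16011430e-01, -1.91063866e-01, -2.42554090e-05,
       -9.63718652e-01, -1.21772843e+00]), 'qd': array([-0.0016861 , -0.00067164, -0.0016437 , -0.00233387,  0.00047758,
       -0.00033021]), 'joint_efforts': array([-1.84095260e-01, -5.88301277e+01,  2.56135440e+01,  6.17938980e+00,
       -1.59751828e-02, -2.93014431e-02]), 'eef_pos': array([ 0.53103564, -0.37948545,  0.10657468]), 'ee_rot': array([ 3.14157478e+00,  9.12061830e-06, -3.11075534e+00]), 'force': array([ 0.23386543, -0.89908534,  0.00178154]), 'moment': array([0.12330254, 0.00581523, 0.02677252]), 'gripper_force': 29.99400168657303, 'width': 0.011083759829795776}
```

```bash
python3 -m crank '[{"dx":0,"dy":0.3,"dz":0,"wx":0,"wy":0,"wz":0},{"dx":0,"dy":1,"dz":0,"wx":0,"wy":0,"wz":0},{"dx":0,"dy":2,"dz":0,"wx":0,"wy":0,"wz":0},{"dx":0,"dy":3.3,"dz":0,"wx":0,"wy":0,"wz":0},{"dx":0,"dy":4.6,"dz":0,"wx":0,"wy":0,"wz":0},{"dx":0,"dy":5.9,"dz":0,"wx":0,"wy":0,"wz":0},{"dx":0,"dy":7.2,"dz":0,"wx":0,"wy":0,"wz":0},{"dx":0,"dy":8.5,"dz":0,"wx":0,"wy":0,"wz":0},{"dx":0,"dy":9.5,"dz":0,"wx":0,"wy":0,"wz":0},{"dx":0,"dy":10,"dz":0,"wx":0,"wy":0,"wz":0}]'
python3 - <<'E'
from h import *
print(arm.get_state())
for c in ('scene','top'):
    f=arm.grab_frame(c); marks(c,['caddy','handle','castor_wheel_left','castor_wheel_right'])
    r=arm.masks_of(c,'caddy')
    if c=='top':
        ys,xs=np.nonzero(r[0]['pixels']); print(cv2.minAreaRect(np.c_[xs,ys].astype(np.float32)))
        a=cv2.resize(f[160:260,340:440],(400,400),interpolation=2)
    else: b=cv2.resize(f[130:230,190:290],(400,400),interpolation=2)
cv2.imwrite('pics/p1.png',np.hstack([a,b])[:,:,::-1])
E
```

```text
t: 6.9
eef_pos: [0.5278, -0.2788, 0.1066]
ee_rot: [3.141, -0.0, -3.11]
force: [-1.6, -0.8, 1.4]
width: 0.0111
gripper_force: 30.0
{'t': 6.9, 'q': array([-1.58875551e-01,  3.34852970e-01, -3.20041001e-01, -8.28731785e-05,
       -9.16260416e-01, -1.38060127e+00]), 'qd': array([ 0.05951584, -0.02414077, -0.03823416,  0.00317045,  0.0170932 ,
       -0.06107525]), 'joint_efforts': array([ 7.66196586e-01, -5.13367653e+01,  2.54057515e+01,  5.48864365e+00,
        5.18403109e-01, -8.54470505e-03]), 'eef_pos': array([ 0.52778673, -0.27878633,  0.10656549]), 'ee_rot': array([ 3.14146042e+00, -3.39179617e-04, -3.11032359e+00]), 'force': array([-1.57614924, -0.82503179,  1.39663186]), 'moment': array([-0.32540942,  0.64759806,  0.05863272]), 'gripper_force': 29.99524712562561, 'width': 0.011058889838527059}
scene caddy [([0.5253, -0.2145, -0.0025], 0.55)]
scene handle [([0.5264, -0.2736, 0.1239], 0.8), ([0.5406, 0.3847, 0.037], 0.44)]
scene castor_wheel_left []
scene castor_wheel_right []
top caddy [([0.5282, -0.2192, -0.0044], 0.87), ([0.5369, 0.3883, 0.0345], 0.29)]
top handle []
top castor_wheel_left []
top castor_wheel_right [([0.7589, -0.0943, -0.0017], 0.7)]
((416.59722900390625, 227.51071166992188), (37.328487396240234, 12.590408325195312), 14.420774459838867)
```

View pics/p1.png

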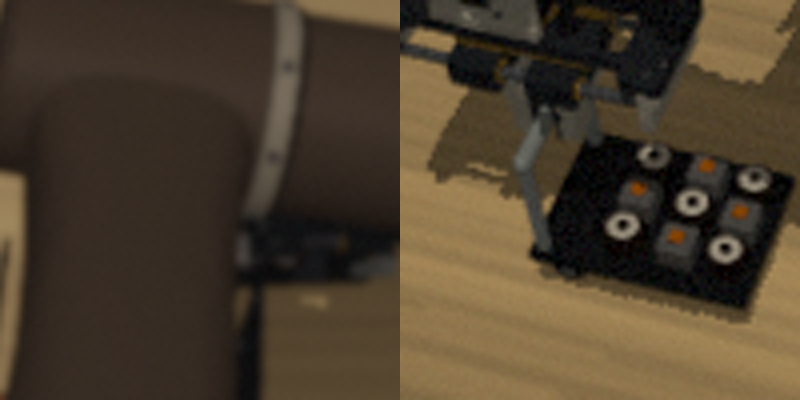

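The scene view shows the caddy rolled straight and upright, with the bar pinched at about (545,110) in the crop. The arm blocks the top view. I'll refine the bay pose with a silhouette fit in both cameras, then plan the path.

```bash
cat > bay.py <<'E'
from h import *
from scipy.optimize import minimize
hulls={'top':np.load('bay.npy')}
arm.grab_frame('scene'); r=arm.masks_of('scene','bay'); print([(a['confidence'],a['pixels'].sum()) for a in r]); hulls['scene']=r[0]['pixels'].astype(np.uint8)
H={}
for c,m in hulls.items():
    m=cv2.morphologyEx(m,cv2.MORPH_OPEN,np.ones((3,3),np.uint8)); ys,xs=np.nonzero(m)
    n,l,s,_=cv2.connectedComponentsWithStats(m); 
    im=np.zeros((400*8,640*8),np.uint8); h=cv2.convexHull(np.c_[xs,ys].astype(np.float32)); H[c]=h
    cv2.fillPoly(im,[np.int32(h*8+4)],1); H[c]=cv2.dilate(im,np.ones((8,8),np.uint8))[::2,::2]
def cost(p,cams=('top','scene')):
    x,y,a,t,L=p;e=np.array([np.cos(a),np.sin(a)]);n=np.array([-e[1],e[0]]);s=0
    for c in cams:
        pts=[proj(c,[*(np.array([x,y])+e*u+n*v*(.064+t)),z]) for u in(0,L) for v in(-1,1) for z in(0,.045)]
        im=np.zeros_like(H[c]);cv2.fillPoly(im,[np.int32(np.round(cv2.convexHull(np.float32(pts))*4+2))],1)
        s+=np.sum(im!=H[c])/np.sum(H[c])
    return s
for cams in (('top','scene'),('top',),('scene',)):
    p0=np.array([.5195,.237,np.radians(82.8),.01,.195])
    S=np.array([p0]+[p0+d for d in np.diag([.008,.008,.05,.004,.01])])
    q=minimize(cost,p0,args=(cams,),method='Nelder-Mead',options=dict(initial_simplex=S,xatol=1e-5,fatol=1e-6))
    print(cams,np.round(q.x,4),np.degrees(q.x[2]),q.fun)
E
python3 bay.py
```

```text
[(0.91, np.int64(2920))]
('top', 'scene') [0.5197 0.2397 1.4342 0.0112 0.1996] 82.17324976471683 0.06569817639965131
('top',) [0.5189 0.2394 1.4381 0.0111 0.1982] 82.39991482836038 0.017710525535761922Traceback (most recent call last):
  File "bay.py", line 21, in <module>
    q=minimize(cost,p0,args=(cams,),method='Nelder-Mead',options=dict(initial_simplex=S,xatol=1e-5,fatol=1e-6))
    res = _minimize_neldermead(fun, x0, args, callback, bounds=bounds,
                               **options)
    fxr = func(xr)
    fx = function(np.copy(x), *(wrapper_args + args))
  File "bay.py", line 14, in cost
    pts=[proj(c,[*(np.array([x,y])+e*u+n*v*(.064+t)),z]) for u in(0,L) for v in(-1,1) for z in(0,.045)]
         ~~~~^^^^^^^^^^^^^^^^^^^^^^^^^^^^^^^^^^^^^^^^^^^
  File "h.py", line 13, in proj
    c=arm.calibration(cam);T=np.linalg.inv(np.array(c['world_from_camera']));q=T[:3,:3]@np.array(p)+T[:3,3]
ValueError: time passes only in moves, steps and waits
```

```bash
cat > plan.py <<'E'
from h import *
# plan for TCP (caddy centreline 1 mm to +x of the TCP), tool yaw = heading+90
bay=np.array([.5193,.2393]);th=np.radians(82.4);e=np.array([np.cos(th),np.sin(th)]);n=np.array([-e[1],e[0]]);off=np.array([.001,0])
st=arm.get_state();tcp=np.array([.5279,-.2795]);h0=np.radians(91.8)
rear=tcp+off+.011*np.array([np.cos(h0),np.sin(h0)])-bay
s0,l0,m0=rear@e,rear@n,np.tan(h0-th);s1=-.20
print('s,l,slope',s0,l0,m0, 'meas',st['eef_pos'],st['ee_rot'][2])
D=s1-s0
# quintic, zero curvature both ends
A=np.array([[1,1,1],[3,4,5],[6,12,20]]);c=np.linalg.solve(A,[-l0-m0*D,-m0*D,0])
def pose(s):
    u=(s-s0)/D
    if u>=1:l,m=0,0
    else:l=l0+m0*D*u+c@[u**3,u**4,u**5];m=m0+c@[3*u**2,4*u**3,5*u**4]/D
    h=th+np.arctan(m);p=bay+s*e+l*n-.011*np.array([np.cos(h),np.sin(h)])-off
    return p,h
ss=np.linspace(s0,-.145,31)
for k in range(3):
    p0,hh=pose(ss[10*k]); tx=np.array([-np.sin(hh),np.cos(hh)]);ty=np.array([np.cos(hh),np.sin(hh)])
    print('call',k,'start',p0,np.degrees(hh))
    for i in range(1,11):
        p,h=pose(ss[10*k+i]);d=(p-p0)*100
        print('%.2f %.2f wz %.1f'%(d@tx,d@ty,-np.degrees(h-hh)))
print(pose(ss[-1]))
E
python3 plan.py
```

```text
s,l,slope -0.5021206671583547 -0.07633369886715215 0.1655489264724338 meas [ 0.52788286 -0.27968034  0.10655139] -3.110895131006991
call 0 start [ 0.5279 -0.2795] 91.8
-0.00 1.21 wz -0.4
-0.01 2.42 wz -1.3
0.01 3.63 wz -2.7
0.05 4.85 wz -4.3
0.13 6.08 wz -6.0
0.25 7.32 wz -7.7
0.40 8.56 wz -9.3
0.60 9.80 wz -10.6
0.82 11.06 wz -11.6
1.08 12.31 wz -12.4
call 1 start [ 0.51326506 -0.15681003] 104.16447400981015
-0.00 1.28 wz -0.4
0.01 2.57 wz -0.3
0.02 3.85 wz 0.1
0.02 5.13 wz 0.9
0.02 6.40 wz 2.1
-0.02 7.66 wz 3.6
-0.08 8.90 wz 5.5
-0.18 10.13 wz 7.7
-0.32 11.35 wz 10.1
-0.51 12.54 wz 12.6
call 2 start [ 0.48753716 -0.03393136] 91.56647246238288
0.02 1.20 wz 2.5
-0.01 2.40 wz 4.8
-0.09 3.59 wz 6.8
-0.22 4.77 wz 8.3
-0.39 5.95 wz 9.1
-0.58 7.13 wz 9.2
-0.77 8.30 wz 9.2
-0.96 9.48 wz 9.2
-1.15 10.65 wz 9.2
-1.34 11.83 wz 9.2
(array([0.497668  , 0.08467038]), np.float64(1.4381513036433275))
```

```bash
python3 -m crank '[{"dx":0,"dy":1.2,"dz":0,"wx":0,"wy":0,"wz":-0.4},{"dx":0,"dy":2.4,"dz":0,"wx":0,"wy":0,"wz":-1.3},{"dx":0,"dy":3.6,"dz":0,"wx":0,"wy":0,"wz":-2.7},{"dx":0.05,"dy":4.85,"dz":0,"wx":0,"wy":0,"wz":-4.3},{"dx":0.13,"dy":6.1,"dz":0,"wx":0,"wy":0,"wz":-6},{"dx":0.25,"dy":7.3,"dz":0,"wx":0,"wy":0,"wz":-7.7},{"dx":0.4,"dy":8.55,"dz":0,"wx":0,"wy":0,"wz":-9.3},{"dx":0.6,"dy":9.8,"dz":0,"wx":0,"wy":0,"wz":-10.6},{"dx":0.82,"dy":11.05,"dz":0,"wx":0,"wy":0,"wz":-11.6},{"dx":1.08,"dy":12.3,"dz":0,"wx":0,"wy":0,"wz":-12.4}]'
python3 -m crank '[{"dx":0,"dy":1.3,"dz":0,"wx":0,"wy":0,"wz":-0.4},{"dx":0,"dy":2.6,"dz":0,"wx":0,"wy":0,"wz":-0.3},{"dx":0.02,"dy":3.85,"dz":0,"wx":0,"wy":0,"wz":0.1},{"dx":0.02,"dy":5.1,"dz":0,"wx":0,"wy":0,"wz":0.9},{"dx":0.02,"dy":6.4,"dz":0,"wx":0,"wy":0,"wz":2.1},{"dx":-0.02,"dy":7.65,"dz":0,"wx":0,"wy":0,"wz":3.6},{"dx":-0.08,"dy":8.9,"dz":0,"wx":0,"wy":0,"wz":5.5},{"dx":-0.18,"dy":10.1,"dz":0,"wx":0,"wy":0,"wz":7.7},{"dx":-0.32,"dy":11.35,"dz":0,"wx":0,"wy":0,"wz":10.1},{"dx":-0.51,"dy":12.5,"dz":0,"wx":0,"wy":0,"wz":12.6}]'
```

```text
t: 8.95
eef_pos: [0.5133, -0.1561, 0.1066]
ee_rot: [-3.142, 0.0, -2.893]
force: [0.8, -0.8, -0.3]
width: 0.0107
gripper_force: 30.0
t: 10.2
eef_pos: [0.4868, -0.034, 0.1065]
ee_rot: [-3.141, -0.001, -3.116]
force: [-1.3, -0.6, 2.0]
width: 0.0107
gripper_force: 30.0
```

```bash
python3 -m crank '[{"dx":0,"dy":1.2,"dz":0,"wx":0,"wy":0,"wz":2.5},{"dx":0,"dy":2.4,"dz":0,"wx":0,"wy":0,"wz":4.8},{"dx":-0.09,"dy":3.6,"dz":0,"wx":0,"wy":0,"wz":6.8},{"dx":-0.22,"dy":4.8,"dz":0,"wx":0,"wy":0,"wz":8.3},{"dx":-0.39,"dy":5.95,"dz":0,"wx":0,"wy":0,"wz":9.1},{"dx":-0.58,"dy":7.1,"dz":0,"wx":0,"wy":0,"wz":9.2},{"dx":-0.77,"dy":8.3,"dz":0,"wx":0,"wy":0,"wz":9.2},{"dx":-0.96,"dy":9.5,"dz":0,"wx":0,"wy":0,"wz":9.2},{"dx":-1.15,"dy":10.65,"dz":0,"wx":0,"wy":0,"wz":9.2},{"dx":-1.3,"dy":11.6,"dz":0,"wx":0,"wy":0,"wz":9.2}]'
python3 - <<'E'
from h import *
s=arm.get_state(); print(s['eef_pos'],s['ee_rot'],s['force'],s['moment'])
for c in ('scene','top'):
    f=arm.grab_frame(c); marks(c,['caddy','handle','castor_wheel_left','castor_wheel_right','bay_line'])
    a=f[140:290,190:390] if c=='top' else f[160:310,330:530]
    cv2.imwrite(f'pics/q_{c}.png',cv2.resize(a,None,fx=4,fy=4,interpolation=2)[:,:,::-1])
E
```

```text
t: 11.45
eef_pos: [0.4974, 0.0826, 0.1066]
ee_rot: [-3.141, -0.0, 3.009]
force: [-3.6, -0.4, 5.0]
width: 0.0109
gripper_force: 30.0
[0.49737868 0.08256908 0.10656979] [-3.14136704e+00 -4.78157760e-04  3.00852986e+00] [-3.62945108 -0.37886232  5.01675566] [-0.41302822  1.43529581 -0.10487593]
scene caddy [([0.5048, 0.1465, -0.0014], 0.9)]
scene handle [([0.4971, 0.0869, 0.1244], 0.82), ([0.5054, 0.1459, -0.0034], 0.45)]
scene castor_wheel_left []
scene castor_wheel_right []
scene bay_line [([0.5404, 0.387, 0.0381], 0.88)]
top caddy []
top handle []
top castor_wheel_left []
top castor_wheel_right []
top bay_line [([0.5385, 0.3879, 0.034], 0.84)]
```

View pics/q_scene.png

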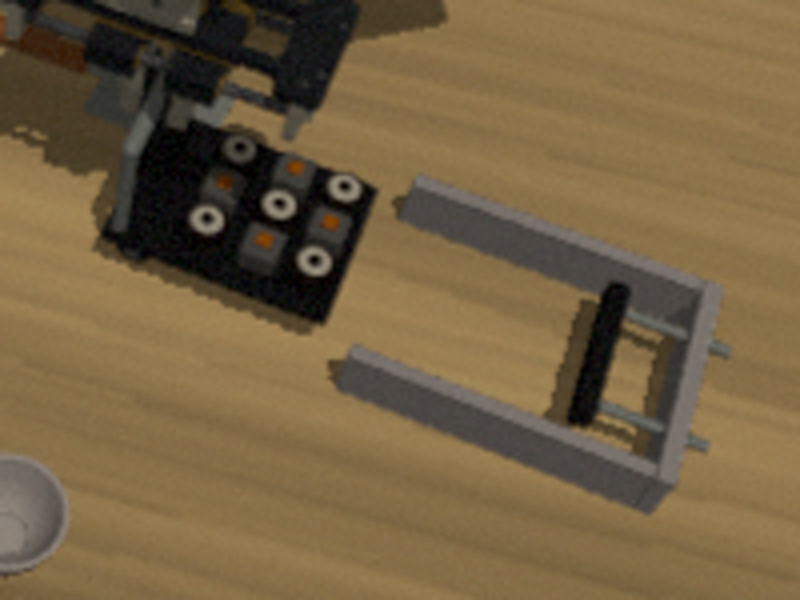

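View pics/q_top.png

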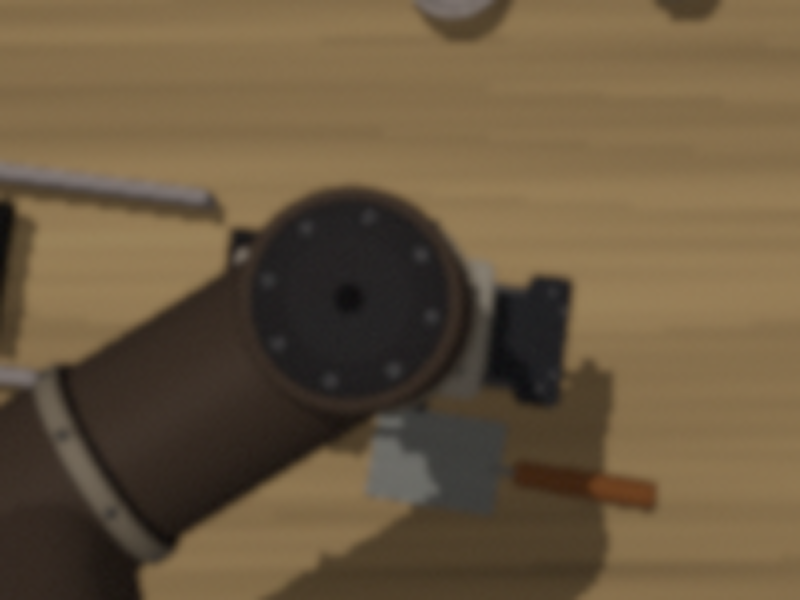

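In the scene crop the caddy stands just outside the mouth. Its deck front corners are at (378,187) and (322,320), and the inner kerb tops start at about (413,186) and (358,346). I'll check the relative alignment from these.

Run:
```python
from h import *
bay=np.array([.5193,.2393]);th=np.radians(82.4);e=np.array([np.cos(th),np.sin(th)]);n=np.array([-e[1],e[0]])
R=lambda u,v,z:ray('scene',(330+u/4-.4,160+v/4-.4),z)[:2]
P={k:R(*v) for k,v in dict(ff=(377,187,.04),fn=(322,318,.04),rn=(108,235,.04),kf0=(418,180,.045),kf1=(718,287,.045),kn0=(358,347,.045),kn1=(672,468,.045),sf=(606,285,.045),sn=(572,418,.045)).items()}
for k,p in P.items(): print(k,np.round(p,4),'s,l',np.round([(p-bay)@e,(p-bay)@n],4))
a=lambda p,q:np.degrees(np.arctan2(*(q-p)[::-1]))
print('front normal',a(P['fn'],P['ff'])-90,'side',a(P['rn'],P['fn']),'kerbs',a(P['kf0'],P['kf1']),a(P['kn0'],P['kn1']),'stop',a(P['sn'],P['sf'])-90)
t=np.array([.4974,.0826]);print('tcp s,l',(t-bay)@e,(t-bay)@n)
for x in([.5048,.1465],[.5054,.1459],[.4971,.0869]): print((np.array(x)-bay)@e,(np.array(x)-bay)@n)
```

```text
ff [0.4633 0.2277] s,l [-0.0189  0.054 ]
fn [0.5702 0.2112] s,l [-0.0211 -0.0542]
rn [0.552  0.0716] s,l [-0.1619 -0.0546]
kf0 [0.4535 0.2515] s,l [0.0034 0.0669]
kf1 [0.4766 0.4408] s,l [0.194 0.069]
kn0 [0.5866 0.2351] s,l [ 0.0047 -0.0672]
kn1 [0.61   0.4216] s,l [ 0.1927 -0.0658]
sf [0.4964 0.3743] s,l [0.1308 0.0405]
sn [0.5952 0.3631] s,l [ 0.1328 -0.0588]
front normal 81.22113661506381 side 82.56774560872438 kerbs 83.04244254035748 82.8444421495476 stop 83.5669111851069
tcp s,l -0.15821989010404758 0.0009830439782176452
-0.09390251979407135 0.0020992323177863453
-0.094417895284068 0.0014251491594812118
-0.15399734019804306 0.00184911111839876
```

Centred within about 1-2 mm and square. Rolling 10 cm straight in, which leaves the nose well short of the stop (around s = 0.13).

```bash
python3 -m crank '[{"dx":0,"dy":0.5,"dz":0,"wx":0,"wy":0,"wz":0},{"dx":0,"dy":1.5,"dz":0,"wx":0,"wy":0,"wz":0},{"dx":0,"dy":2.5,"dz":0,"wx":0,"wy":0,"wz":0},{"dx":0,"dy":3.5,"dz":0,"wx":0,"wy":0,"wz":0},{"dx":0,"dy":4.5,"dz":0,"wx":0,"wy":0,"wz":0},{"dx":0,"dy":5.5,"dz":0,"wx":0,"wy":0,"wz":0},{"dx":0,"dy":6.2,"dz":0,"wx":0,"wy":0,"wz":0},{"dx":0,"dy":6.7,"dz":0,"wx":0,"wy":0,"wz":0},{"dx":0,"dy":7,"dz":0,"wx":0,"wy":0,"wz":0},{"dx":0,"dy":7,"dz":0,"wx":0,"wy":0,"wz":0}]'
python3 -m crank '[{"dx":0,"dy":0.2,"dz":0,"wx":0,"wy":0,"wz":0},{"dx":0,"dy":0.5,"dz":0,"wx":0,"wy":0,"wz":0},{"dx":0,"dy":0.9,"dz":0,"wx":0,"wy":0,"wz":0},{"dx":0,"dy":1.3,"dz":0,"wx":0,"wy":0,"wz":0},{"dx":0,"dy":1.7,"dz":0,"wx":0,"wy":0,"wz":0},{"dx":0,"dy":2.1,"dz":0,"wx":0,"wy":0,"wz":0},{"dx":0,"dy":2.5,"dz":0,"wx":0,"wy":0,"wz":0},{"dx":0,"dy":2.8,"dz":0,"wx":0,"wy":0,"wz":0},{"dx":0,"dy":3,"dz":0,"wx":0,"wy":0,"wz":0},{"dx":0,"dy":3,"dz":0,"wx":0,"wy":0,"wz":0}]'
python3 - <<'E'
from h import *
f=arm.grab_frame('scene'); marks('scene',['caddy'])
cv2.imwrite('pics/r.png',cv2.resize(f[160:310,350:550],None,fx=4,fy=4,interpolation=2)[:,:,::-1])
E
```

```text
t: 13.4
eef_pos: [0.507, 0.1518, 0.1066]
ee_rot: [3.141, 0.0, 3.009]
force: [-5.2, 1.9, 3.7]
width: 0.011
gripper_force: 30.0
t: 14.65
eef_pos: [0.5109, 0.1813, 0.1067]
ee_rot: [3.141, 0.0, 3.008]
force: [-3.3, 0.2, 4.6]
width: 0.0106
gripper_force: 30.0
scene caddy [([0.5184, 0.245, -0.0019], 0.79)]
```

View pics/r.png

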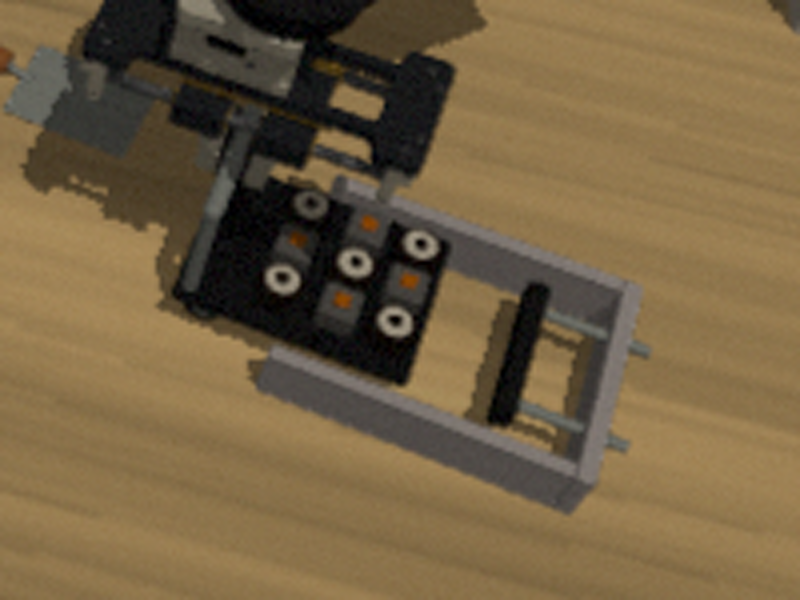

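The caddy is well inside, parallel to the kerbs. Its nose edge is at about (425,315) and the stop face at (510,350). The stop cannot be nearer than 37 mm, so I'll advance 3 cm.

```bash
python3 -m crank '[{"dx":0,"dy":0.2,"dz":0,"wx":0,"wy":0,"wz":0},{"dx":0,"dy":0.5,"dz":0,"wx":0,"wy":0,"wz":0},{"dx":0,"dy":0.9,"dz":0,"wx":0,"wy":0,"wz":0},{"dx":0,"dy":1.3,"dz":0,"wx":0,"wy":0,"wz":0},{"dx":0,"dy":1.7,"dz":0,"wx":0,"wy":0,"wz":0},{"dx":0,"dy":2.1,"dz":0,"wx":0,"wy":0,"wz":0},{"dx":0,"dy":2.5,"dz":0,"wx":0,"wy":0,"wz":0},{"dx":0,"dy":2.8,"dz":0,"wx":0,"wy":0,"wz":0},{"dx":0,"dy":3,"dz":0,"wx":0,"wy":0,"wz":0},{"dx":0,"dy":3,"dz":0,"wx":0,"wy":0,"wz":0}]'
python3 -m crank '[{"dx":0,"dy":0.05,"dz":0,"wx":0,"wy":0,"wz":0},{"dx":0,"dy":0.1,"dz":0,"wx":0,"wy":0,"wz":0},{"dx":0,"dy":0.15,"dz":0,"wx":0,"wy":0,"wz":0},{"dx":0,"dy":0.2,"dz":0,"wx":0,"wy":0,"wz":0},{"dx":0,"dy":0.25,"dz":0,"wx":0,"wy":0,"wz":0},{"dx":0,"dy":0.3,"dz":0,"wx":0,"wy":0,"wz":0},{"dx":0,"dy":0.35,"dz":0,"wx":0,"wy":0,"wz":0},{"dx":0,"dy":0.4,"dz":0,"wx":0,"wy":0,"wz":0},{"dx":0,"dy":0.4,"dz":0,"wx":0,"wy":0,"wz":0},{"dx":0,"dy":0.4,"dz":0,"wx":0,"wy":0,"wz":0}]'
```

```text
t: 16.05
eef_pos: [0.5149, 0.211, 0.1065]
ee_rot: [3.141, 0.0, 3.009]
force: [-3.0, 1.6, 2.2]
width: 0.011
gripper_force: 30.0
t: 17.3
eef_pos: [0.5153, 0.2147, 0.1065]
ee_rot: [3.141, -0.0, 3.008]
force: [-2.1, 0.7, 1.6]
width: 0.0111
gripper_force: 30.0
```

```bash
python3 -m crank '[{"dx":0,"dy":0.05,"dz":0,"wx":0,"wy":0,"wz":0},{"dx":0,"dy":0.1,"dz":0,"wx":0,"wy":0,"wz":0},{"dx":0,"dy":0.15,"dz":0,"wx":0,"wy":0,"wz":0},{"dx":0,"dy":0.2,"dz":0,"wx":0,"wy":0,"wz":0},{"dx":0,"dy":0.2,"dz":0,"wx":0,"wy":0,"wz":0},{"dx":0,"dy":0.2,"dz":0,"wx":0,"wy":0,"wz":0},{"dx":0,"dy":0.2,"dz":0,"wx":0,"wy":0,"wz":0},{"dx":0,"dy":0.2,"dz":0,"wx":0,"wy":0,"wz":0},{"dx":0,"dy":0.2,"dz":0,"wx":0,"wy":0,"wz":0},{"dx":0,"dy":0.2,"dz":0,"wx":0,"wy":0,"wz":0}]'
```

```text
t: 18.55
eef_pos: [0.5156, 0.2167, 0.1066]
ee_rot: [3.141, 0.0, 3.008]
force: [-1.6, 0.0, 0.2]
width: 0.0107
gripper_force: 30.0
```

```bash
python3 -m crank '[{"dx":0,"dy":0.05,"dz":0,"wx":0,"wy":0,"wz":0},{"dx":0,"dy":0.1,"dz":0,"wx":0,"wy":0,"wz":0},{"dx":0,"dy":0.15,"dz":0,"wx":0,"wy":0,"wz":0},{"dx":0,"dy":0.2,"dz":0,"wx":0,"wy":0,"wz":0},{"dx":0,"dy":0.2,"dz":0,"wx":0,"wy":0,"wz":0},{"dx":0,"dy":0.2,"dz":0,"wx":0,"wy":0,"wz":0},{"dx":0,"dy":0.2,"dz":0,"wx":0,"wy":0,"wz":0},{"dx":0,"dy":0.2,"dz":0,"wx":0,"wy":0,"wz":0},{"dx":0,"dy":0.2,"dz":0,"wx":0,"wy":0,"wz":0},{"dx":0,"dy":0.2,"dz":0,"wx":0,"wy":0,"wz":0}]'
```

```text
t: 19.8
eef_pos: [0.5159, 0.2186, 0.1066]
ee_rot: [3.142, 0.0, 3.008]
force: [-2.3, -0.3, 0.8]
width: 0.0109
gripper_force: 30.0
```

```bash
python3 -m crank '[{"dx":0,"dy":0.05,"dz":0,"wx":0,"wy":0,"wz":0},{"dx":0,"dy":0.1,"dz":0,"wx":0,"wy":0,"wz":0},{"dx":0,"dy":0.15,"dz":0,"wx":0,"wy":0,"wz":0},{"dx":0,"dy":0.2,"dz":0,"wx":0,"wy":0,"wz":0},{"dx":0,"dy":0.2,"dz":0,"wx":0,"wy":0,"wz":0},{"dx":0,"dy":0.2,"dz":0,"wx":0,"wy":0,"wz":0},{"dx":0,"dy":0.2,"dz":0,"wx":0,"wy":0,"wz":0},{"dx":0,"dy":0.2,"dz":0,"wx":0,"wy":0,"wz":0},{"dx":0,"dy":0.2,"dz":0,"wx":0,"wy":0,"wz":0},{"dx":0,"dy":0.2,"dz":0,"wx":0,"wy":0,"wz":0}]'
```

```text
t: 21.05
eef_pos: [0.5161, 0.2206, 0.1065]
ee_rot: [3.142, -0.0, 3.008]
force: [-1.7, -0.7, 0.6]
width: 0.0109
gripper_force: 30.0
```

```bash
python3 -m crank '[{"dx":0,"dy":0.05,"dz":0,"wx":0,"wy":0,"wz":0},{"dx":0,"dy":0.1,"dz":0,"wx":0,"wy":0,"wz":0},{"dx":0,"dy":0.15,"dz":0,"wx":0,"wy":0,"wz":0},{"dx":0,"dy":0.15,"dz":0,"wx":0,"wy":0,"wz":0},{"dx":0,"dy":0.15,"dz":0,"wx":0,"wy":0,"wz":0},{"dx":0,"dy":0.15,"dz":0,"wx":0,"wy":0,"wz":0},{"dx":0,"dy":0.15,"dz":0,"wx":0,"wy":0,"wz":0},{"dx":0,"dy":0.15,"dz":0,"wx":0,"wy":0,"wz":0},{"dx":0,"dy":0.15,"dz":0,"wx":0,"wy":0,"wz":0},{"dx":0,"dy":0.15,"dz":0,"wx":0,"wy":0,"wz":0}]'
```

```text
t: 22.3
eef_pos: [0.5164, 0.2221, 0.1066]
ee_rot: [3.142, 0.0, 3.008]
force: [-1.3, -0.8, -0.6]
width: 0.0108
gripper_force: 30.0
```

```bash
python3 -m crank '[{"dx":0,"dy":0.05,"dz":0,"wx":0,"wy":0,"wz":0},{"dx":0,"dy":0.1,"dz":0,"wx":0,"wy":0,"wz":0},{"dx":0,"dy":0.15,"dz":0,"wx":0,"wy":0,"wz":0},{"dx":0,"dy":0.2,"dz":0,"wx":0,"wy":0,"wz":0},{"dx":0,"dy":0.2,"dz":0,"wx":0,"wy":0,"wz":0},{"dx":0,"dy":0.2,"dz":0,"wx":0,"wy":0,"wz":0},{"dx":0,"dy":0.2,"dz":0,"wx":0,"wy":0,"wz":0},{"dx":0,"dy":0.2,"dz":0,"wx":0,"wy":0,"wz":0},{"dx":0,"dy":0.2,"dz":0,"wx":0,"wy":0,"wz":0},{"dx":0,"dy":0.2,"dz":0,"wx":0,"wy":0,"wz":0}]'
```

```text
t: 23.55
eef_pos: [0.5167, 0.2241, 0.1066]
ee_rot: [3.142, 0.0, 3.008]
force: [-0.9, -0.1, 0.1]
width: 0.0109
gripper_force: 30.0
```

```bash
python3 -m crank '[{"dx":0,"dy":0.05,"dz":0,"wx":0,"wy":0,"wz":0},{"dx":0,"dy":0.1,"dz":0,"wx":0,"wy":0,"wz":0},{"dx":0,"dy":0.15,"dz":0,"wx":0,"wy":0,"wz":0},{"dx":0,"dy":0.2,"dz":0,"wx":0,"wy":0,"wz":0},{"dx":0,"dy":0.2,"dz":0,"wx":0,"wy":0,"wz":0},{"dx":0,"dy":0.2,"dz":0,"wx":0,"wy":0,"wz":0},{"dx":0,"dy":0.2,"dz":0,"wx":0,"wy":0,"wz":0},{"dx":0,"dy":0.2,"dz":0,"wx":0,"wy":0,"wz":0},{"dx":0,"dy":0.2,"dz":0,"wx":0,"wy":0,"wz":0},{"dx":0,"dy":0.2,"dz":0,"wx":0,"wy":0,"wz":0}]'
```

```text
t: 24.8
eef_pos: [0.5169, 0.2261, 0.1066]
ee_rot: [3.142, 0.0, 3.008]
force: [-1.2, 0.3, -0.5]
width: 0.0108
gripper_force: 30.0
```

```bash
python3 -m crank '[{"dx":0,"dy":0.05,"dz":0,"wx":0,"wy":0,"wz":0},{"dx":0,"dy":0.1,"dz":0,"wx":0,"wy":0,"wz":0},{"dx":0,"dy":0.15,"dz":0,"wx":0,"wy":0,"wz":0},{"dx":0,"dy":0.2,"dz":0,"wx":0,"wy":0,"wz":0},{"dx":0,"dy":0.2,"dz":0,"wx":0,"wy":0,"wz":0},{"dx":0,"dy":0.2,"dz":0,"wx":0,"wy":0,"wz":0},{"dx":0,"dy":0.2,"dz":0,"wx":0,"wy":0,"wz":0},{"dx":0,"dy":0.2,"dz":0,"wx":0,"wy":0,"wz":0},{"dx":0,"dy":0.2,"dz":0,"wx":0,"wy":0,"wz":0},{"dx":0,"dy":0.2,"dz":0,"wx":0,"wy":0,"wz":0}]'
```

```text
t: 26.05
eef_pos: [0.5172, 0.2281, 0.1066]
ee_rot: [3.141, 0.0, 3.008]
force: [-1.5, 0.3, -0.2]
width: 0.0109
gripper_force: 30.0
```

```bash
python3 -m crank '[{"dx":0,"dy":0.05,"dz":0,"wx":0,"wy":0,"wz":0},{"dx":0,"dy":0.1,"dz":0,"wx":0,"wy":0,"wz":0},{"dx":0,"dy":0.15,"dz":0,"wx":0,"wy":0,"wz":0},{"dx":0,"dy":0.2,"dz":0,"wx":0,"wy":0,"wz":0},{"dx":0,"dy":0.2,"dz":0,"wx":0,"wy":0,"wz":0},{"dx":0,"dy":0.2,"dz":0,"wx":0,"wy":0,"wz":0},{"dx":0,"dy":0.2,"dz":0,"wx":0,"wy":0,"wz":0},{"dx":0,"dy":0.2,"dz":0,"wx":0,"wy":0,"wz":0},{"dx":0,"dy":0.2,"dz":0,"wx":0,"wy":0,"wz":0},{"dx":0,"dy":0.2,"dz":0,"wx":0,"wy":0,"wz":0}]'
```

```text
t: 27.3
eef_pos: [0.5174, 0.23, 0.1065]
ee_rot: [3.142, -0.0, 3.008]
force: [-1.9, 0.5, -0.1]
width: 0.0109
gripper_force: 30.0
```

```bash
python3 -m crank '[{"dx":0,"dy":0.05,"dz":0,"wx":0,"wy":0,"wz":0},{"dx":0,"dy":0.1,"dz":0,"wx":0,"wy":0,"wz":0},{"dx":0,"dy":0.15,"dz":0,"wx":0,"wy":0,"wz":0},{"dx":0,"dy":0.2,"dz":0,"wx":0,"wy":0,"wz":0},{"dx":0,"dy":0.2,"dz":0,"wx":0,"wy":0,"wz":0},{"dx":0,"dy":0.2,"dz":0,"wx":0,"wy":0,"wz":0},{"dx":0,"dy":0.2,"dz":0,"wx":0,"wy":0,"wz":0},{"dx":0,"dy":0.2,"dz":0,"wx":0,"wy":0,"wz":0},{"dx":0,"dy":0.2,"dz":0,"wx":0,"wy":0,"wz":0},{"dx":0,"dy":0.2,"dz":0,"wx":0,"wy":0,"wz":0}]'
```

```text
t: 28.55
eef_pos: [0.5172, 0.2306, 0.1065]
ee_rot: [-3.139, -0.001, 3.008]
force: [-2.6, -5.5, 3.8]
width: 0.011
gripper_force: 30.0
```

Contact at about 6 N. Adding 0.4 mm and holding for a second.

```bash
python3 -m crank '[{"dx":0,"dy":0.02,"dz":0,"wx":0,"wy":0,"wz":0},{"dx":0,"dy":0.04,"dz":0,"wx":0,"wy":0,"wz":0},{"dx":0,"dy":0.04,"dz":0,"wx":0,"wy":0,"wz":0},{"dx":0,"dy":0.04,"dz":0,"wx":0,"wy":0,"wz":0},{"dx":0,"dy":0.04,"dz":0,"wx":0,"wy":0,"wz":0},{"dx":0,"dy":0.04,"dz":0,"wx":0,"wy":0,"wz":0},{"dx":0,"dy":0.04,"dz":0,"wx":0,"wy":0,"wz":0},{"dx":0,"dy":0.04,"dz":0,"wx":0,"wy":0,"wz":0},{"dx":0,"dy":0.04,"dz":0,"wx":0,"wy":0,"wz":0},{"dx":0,"dy":0.04,"dz":0,"wx":0,"wy":0,"wz":0}]'
python3 - <<'E'
from h import *
print(arm.get_state()); marks('scene',['caddy'])
f=arm.grab_frame('scene')
cv2.imwrite('pics/s.png',cv2.resize(f[160:310,350:550],None,fx=4,fy=4,interpolation=2)[:,:,::-1])
E
```

```text
t: 29.8
eef_pos: [0.5171, 0.2307, 0.1066]
ee_rot: [-3.139, -0.001, 3.008]
force: [-2.6, -7.9, 5.0]
width: 0.0111
gripper_force: 30.0
{'t': 29.8, 'q': array([ 7.65686929e-01,  2.90739676e-01, -3.86981402e-01,  1.02952943e-03,
       -8.95934414e-01, -2.47071325e+00]), 'qd': array([ 0.00019077, -0.00027626,  0.00081604,  0.00102425,  0.00017858,
        0.00038879]), 'joint_efforts': array([ 3.22500318e+00, -4.57944167e+01,  2.70985240e+01,  4.88001108e+00,
        2.47341469e+00,  1.38427663e-02]), 'eef_pos': array([0.5171209 , 0.23065092, 0.10658043]), 'ee_rot': array([-3.13885435e+00, -1.14943759e-03,  3.00800548e+00]), 'force': array([-2.61202358, -7.87963041,  5.02776233]), 'moment': array([-2.66926186,  0.97692906,  0.01943715]), 'gripper_force': 29.99751180410385, 'width': 0.011127233606746367}
scene caddy []
```

View pics/s.png

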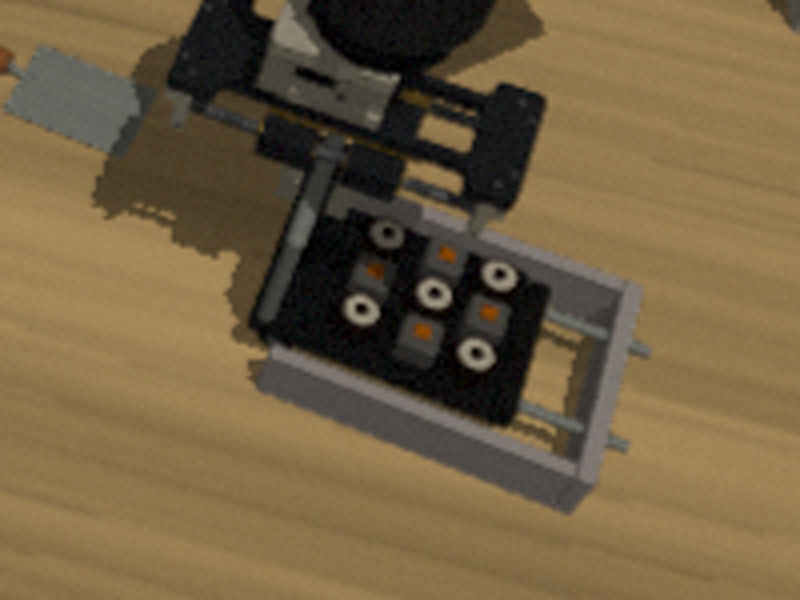

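The caddy is seated square against the stop at about 8 N (nose at about (530,350) in the crop). I'll relax the pressure, open the fingers and lift straight up.

```bash
python3 -m crank '[{"dx":0,"dy":-0.05,"dz":0,"wx":0,"wy":0,"wz":0},{"dx":0,"dy":-0.1,"dz":0,"wx":0,"wy":0,"wz":0},{"dx":0,"dy":-0.15,"dz":0,"wx":0,"wy":0,"wz":0},{"dx":0,"dy":-0.15,"dz":0,"wx":0,"wy":0,"wz":0},{"dx":0,"dy":-0.15,"dz":0,"wx":0,"wy":0,"wz":0},{"dx":0,"dy":-0.15,"dz":0,"wx":0,"wy":0,"wz":0},{"dx":0,"dy":-0.15,"dz":0,"wx":0,"wy":0,"wz":0},{"dx":0,"dy":-0.15,"dz":0,"wx":0,"wy":0,"wz":0},{"dx":0,"dy":-0.15,"dz":0,"wx":0,"wy":0,"wz":0},{"dx":0,"dy":-0.15,"dz":0,"wx":0,"wy":0,"wz":0}]'
python3 -m crank '[{"dx":0,"dy":0,"dz":0,"wx":0,"wy":0,"wz":0},{"dx":0,"dy":0,"dz":0,"wx":0,"wy":0,"wz":0},{"dx":0,"dy":0,"dz":0,"wx":0,"wy":0,"wz":0},{"dx":0,"dy":0,"dz":0,"wx":0,"wy":0,"wz":0},{"dx":0,"dy":0,"dz":0,"wx":0,"wy":0,"wz":0},{"dx":0,"dy":0,"dz":0,"wx":0,"wy":0,"wz":0},{"dx":0,"dy":0,"dz":0,"wx":0,"wy":0,"wz":0},{"dx":0,"dy":0,"dz":0,"wx":0,"wy":0,"wz":0},{"dx":0,"dy":0,"dz":0,"wx":0,"wy":0,"wz":0},{"dx":0,"dy":0,"dz":0,"wx":0,"wy":0,"wz":0}]' 6
```

```text
t: 31.2
eef_pos: [0.5173, 0.2306, 0.1066]
ee_rot: [-3.141, -0.0, 3.008]
force: [-2.6, -5.7, 4.0]
width: 0.011
gripper_force: 30.0
t: 32.45
eef_pos: [0.5175, 0.2309, 0.1066]
ee_rot: [3.142, 0.0, 3.008]
force: [0.5, -0.0, -0.3]
width: 0.0601
gripper_force: 0.0
```

```bash
python3 -m crank '[{"dx":0,"dy":0,"dz":-0.5,"wx":0,"wy":0,"wz":0},{"dx":0,"dy":0,"dz":-1.5,"wx":0,"wy":0,"wz":0},{"dx":0,"dy":0,"dz":-3,"wx":0,"wy":0,"wz":0},{"dx":0,"dy":0,"dz":-5,"wx":0,"wy":0,"wz":0},{"dx":0,"dy":0,"dz":-7.5,"wx":0,"wy":0,"wz":0},{"dx":0,"dy":0,"dz":-10,"wx":0,"wy":0,"wz":0},{"dx":0,"dy":0,"dz":-12,"wx":0,"wy":0,"wz":0},{"dx":0,"dy":0,"dz":-13.5,"wx":0,"wy":0,"wz":0},{"dx":0,"dy":0,"dz":-14,"wx":0,"wy":0,"wz":0},{"dx":0,"dy":0,"dz":-14,"wx":0,"wy":0,"wz":0}]'
python3 - <<'E'
from h import *
f=arm.grab_frame('scene'); marks('scene',['caddy','handle','jar','bowl','spatula'])
cv2.imwrite('pics/t.png',cv2.resize(f[160:310,350:550],None,fx=4,fy=4,interpolation=2)[:,:,::-1])
E
```

```text
t: 33.7
eef_pos: [0.5174, 0.2309, 0.2465]
ee_rot: [3.141, -0.0, 3.008]
force: [0.8, 0.5, -0.2]
width: 0.0602
gripper_force: 0.0
scene caddy [([0.5275, 0.2928, -0.0011], 0.8)]
scene handle []
scene jar [([0.7604, -0.0962, -0.0007], 0.78)]
scene bowl [([0.7516, 0.0608, 0.0015], 0.73)]
scene spatula [([0.3966, 0.0222, -0.0005], 0.75)]
```

View pics/t.png

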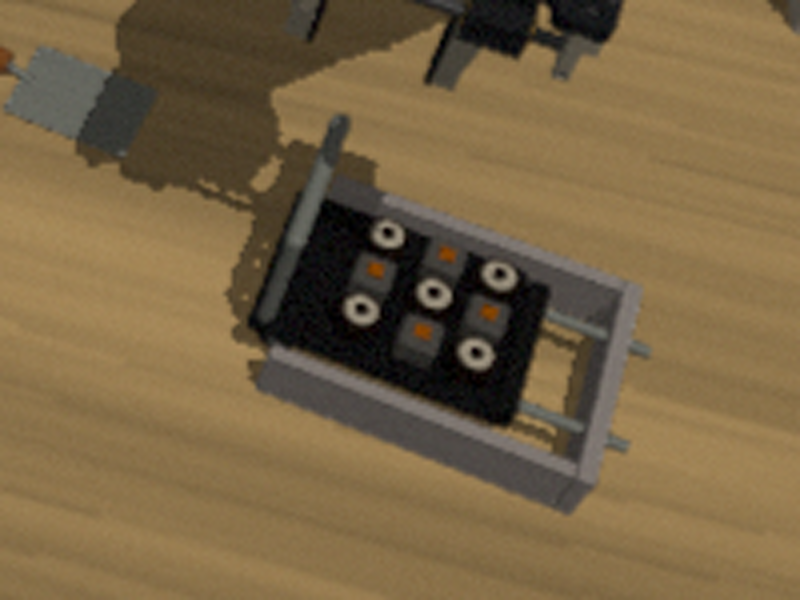

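The caddy has not moved since the press: nose against the stop at about (530,350), square between the kerbs, gripper clear above. The bystanders are in place. Handing in.

```bash
python3 -c "from station import arm; print(arm.job_done())"
```

```text
the job is handed in; nothing more can be done
None
```

The caddy stands released and square in the bay, pressed home against the rubber stop at about 8 N before I let go; jar, bowl and spatula are in place, and the job is handed in (verdict not shown; the castors were never visible, so their trailing is inferred from the 100 mm straight roll).

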